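Free the stuck plug of the oil caddy

TASK

The plug of the oil caddy is stuck in its hole: twist it back and forth while pulling gently until it comes free, without lifting or tipping the caddy off its wooden cradle, and stand it upright in the steel tray, setting it down gently. Then slide the flat cover plate along the top of the caddy, without picking it up, until it covers the open hole completely. Leave the other things on the bench where they are.

Things in the scene. Friction and masses are not known exactly. Their poses are not given: they have to be found in the camera images.
- caddy: Grey sheet-metal box, 210 (x) by 120 (y) by 100 mm high, flat top, 1.6 kg, any yaw, loose in a low wooden cradle (12 mm board, kerb 20 mm above it and 15 mm wide, 2 mm play) that stops it turning and sliding but not rising: pulled up at the plug with over about 10 N it tips or lifts. Origin: centre of its underside, 12 mm above the bench.
- mouth (a point): Centre of the round hole (45.5 mm across) in the caddy's top, level with the top face, 52 mm from the caddy's centre along its +x. Spring shoes under it hold the plug by friction (17 to 24 N) until it has risen about 28 mm. A straight pull lifts the caddy; while the plug turns, either way (0.3 to 0.6 N m), it can be eased up some 4 mm per 0.8 rad with a few newtons.
- plug: Black T-handled plug, 96 mm tall, 0.2 to 0.33 kg: round shank 44 mm across and 44 mm long, flange 58 mm across and 6 mm thick, neck 22 mm across, cross-bar 76 mm long (x), 16 mm wide (y), 24 mm high, its middle 84 mm above the origin. Origin: centre of the shank's flat foot, on which it can stand; z up. At the start the flange rests on the caddy's top, the shank in the hole.
- plate: Flat square aluminium plate, 84 by 84 by 3 mm, 60 g, loose and slippery (friction about 0.25) on the caddy's top, beside the hole. Origin: centre of its underside; x and y along its edges. It can be dragged with closed fingertips pressed on its top with 5 to 10 N.
- tray: Open steel tray, 150 (its x) by 130 (its y) by 30 mm high, walls and floor 4 mm thick, fixed on the bench to the left or to the right of the caddy. Origin: centre of its underside, on the bench.
- paint_can: Paint can, 100 mm across, 120 mm tall; bystander. Origin: centre of its underside.
- jar: Glass jar with a dark lid, 64 mm across, 100 mm tall; bystander. Origin: centre of its underside.
- spray_can: Spray can, 60 mm across, 170 mm tall; bystander. Origin: centre of its underside.
- hammer: Hammer lying flat, 260 mm long along its x, head at +x; bystander. Origin: underside, middle of its length.
- wrench: Open-ended wrench lying flat, 180 mm long along its x; bystander. Origin: underside, middle of its length.
- offcut: Block of light wood, 90 by 50 by 35 mm; bystander. Origin: centre of its underside.
- screwdriver: Screwdriver lying flat, 200 mm long along its x; bystander. Origin: underside, middle of its length.

How it is judged:
By the outcome, as a careful person would: the job done as asked, in the order asked, and still so for the second after the job is handed in, with the robot touching nothing.
It also fails if it takes over 72 s, if anything falls off the work surface, if the arm or the gripper's body presses on something with over 40 N, if the wrist force passes 120 N, or if a joint passes its speed limit or range.

ROBOT

A 7-joint arm with a two-finger parallel gripper is mounted at the origin on the work surface. World frame = base frame: x ahead of the robot, y to its left, z up, the work surface at z = 0. Lengths are in m, angles in rad, forces in N, time in s.
With the tool pointing down it reaches from about 0.4 to 0.85 m from the base axis. Payload 4.4 kg.
Tool frame: the origin (TCP) lies at the very end of the fingers, on their centre line; the grasp point (between the pads) lies 19 mm behind it; z points along the fingers, y is the line along which they close (so a half turn about z gives the same grasp; the last joint's range is limited). The gripper opens to 94 mm and grips with 3 to 60 N. Pads are 16 mm wide; open, the fingers measure 119 mm over their backs; the gripper's body (75 mm by 177 mm) begins 78 mm behind the grasp point.
Start: joints at [1.102, 0.628, 0.038, 1.517, -0.027, 0.996, -0.02], TCP at [0.255, -0.598, 0.205] pointing down, gripper open.
Joint ranges: [-3.06, 3.06], [-0.37, 2.12], [-1.25, 1.32], [0.18, 2.47], [-1.1, 4.24], [0.23, 1.98], [-2.94, 2.94]. Speed limits (rad/s): [2.57, 2.57, 3.14, 3.14, 3.14, 3.14, 3.14].

INTERFACE

Orientations are given as a unit quaternion [x, y, z, w].
In Python, from rig import status, cams, workorder gives the robot as it stands.
- The arm moves only by the shell command python3 -m crank 'ROWS' [OPENING] [FORCE]. ROWS is text: rows parted by semicolons, each of 4 numbers parted by spaces: the shift along the world's x, y, z in m, then the turn about the world's z in rad. A call has 1 to 5 rows; each row is the pose to reach, as a shift and turn from the pose commanded when the call began; what a row does not reach only later rows make up. A row lasts 1/10 s, in which the tool goes at most 50 mm and 8.59 degrees, less where a joint would pass 70% of its speed; a pose out of reach is approached as far as the arm can. A call with a gripper value outside its range is refused whole. OPENING is the finger opening in m, from 0 to 0.094, set as the call begins (- or left out, the last holds). The fingers move at their own pace and stop on an object; FORCE is the grip in N (left out, the last holds). Time passes only in rows, so rows that repeat a pose let the fingers close. It gives the time, the measured TCP pose, the force, the opening and the grip force at its end, in the units of the state.
- status.get_obs(): the state, without advancing time (a new reading comes with each control period).
- cams.get_image(name): name is "scene" or "top"; returns a dict with "color" (400x640x3 uint8, red, green, blue), "z_map" (400x640 float32, m along the optical axis (not along the pixel's ray), 0 where there is no reading), "intrinsics" (3x3 intrinsics, pixels), "rvec" (rotation vector, rad) and "tvec" (3), from world to camera coordinates, as OpenCV has them. Camera axes: x right, y down, z forward; pixel columns grow to the right and rows downward; lengths in m; the calibration is good to about 2 mm. A picture is of the moment at which its call begins.
- workorder.sign_off(): hands the job in; it is judged then, once.
The state is a dict: "time": time; "qpos": joint angles; "qd": joint speeds; "joint_torque": joint torques, N m; "tool_pos": TCP position; "orientation": TCP orientation; "ft_force": force on the tool from outside, world axes, zero at the start; "ft_torque": the same for the moment, N m; "width": finger opening in m; "gripper_force": force on a finger pad.
Only numpy, scipy, OpenCV 4.12 (cv2) and the standard library are available. Lean on these libraries where they do the work, as an engineer would, in place of code of your own. Each camera call takes 0.05 s, during which the arm holds its last target. There are 200 camera calls.

## Working session

There is one attempt and no reset: what is moved stays moved. The work goes in short steps, Python scripts to look and compute and a shell command to move; the robot and the scene stay as the last step left them, time stands still between calls to the robot, and variables do not carry over. Pictures are saved under pics/ and viewed, at most 10 in all, crops included, and the job is handed in when it is done.

```bash
mkdir -p pics; ls; cat > h.py <<'E'
import numpy as np, cv2
from rig import status, cams
def grab(n,save=None):
    d=cams.get_image(n); 
    if save: cv2.imwrite('pics/'+save,d['color'][:,:,::-1])
    return d
def cloud(d):
    K=np.array(d['intrinsics']);R=cv2.Rodrigues(np.array(d['rvec'],float))[0];t=np.array(d['tvec']).ravel()
    z=d['z_map'];v,u=np.mgrid[:z.shape[0],:z.shape[1]]
    p=np.stack([(u-K[0,2])/K[0,0]*z,(v-K[1,2])/K[1,1]*z,z],-1)
    w=(p-t)@R; w[z==0]=np.nan
    return w
def ray(d,u,v,h):
    K=np.array(d['intrinsics']);R=cv2.Rodrigues(np.array(d['rvec'],float))[0];t=np.array(d['tvec']).ravel()
    r=R.T@np.linalg.inv(K)@np.array([u,v,1]); c=-R.T@t
    return c+r*(h-c[2])/r[2]
E
python3 - <<'E'
from h import *
for n in('top','scene'):
    d=grab(n,n+'0.png'); np.savez('/tmp/'+n+'0.npz',**d)
    R=cv2.Rodrigues(np.array(d['rvec'],float))[0]; print(n,-R.T@np.array(d['tvec']).ravel())
print(status.get_obs())
E
```

```text
pics
top [ 0.31859533 -0.00782168  1.43185073]
scene [1.20291981 0.53103662 1.30953188]
{'time': 0.1, 'qpos': array([ 1.10218061,  0.62919313,  0.03845966,  1.51822627, -0.02695668,
        0.99627151, -0.02000367]), 'qd': array([ 2.07192005e-03, -1.21690438e-03,  6.19227950e-05, -1.41578490e-03,
        7.43006806e-04, -1.10451264e-03, -3.08254225e-04]), 'joint_torque': array([ 9.66387379e-04, -5.50785041e+01,  1.14688050e+00, -1.87114745e+01,
       -5.21653052e-02,  1.92179019e-02,  8.61691228e-05]), 'tool_pos': array([ 0.25459531, -0.59745466,  0.2046989 ]), 'orientation': array([ 9.79784724e-01,  2.00053170e-01, -1.85564687e-04, -7.67968119e-04]), 'ft_force': array([-0.0539081 ,  0.07130854,  0.11909521]), 'ft_torque': array([0.06322105, 0.04219729, 0.05213075]), 'gripper_force': 0.0, 'width': 0.09391499697939527}
```

View pics/top0.png

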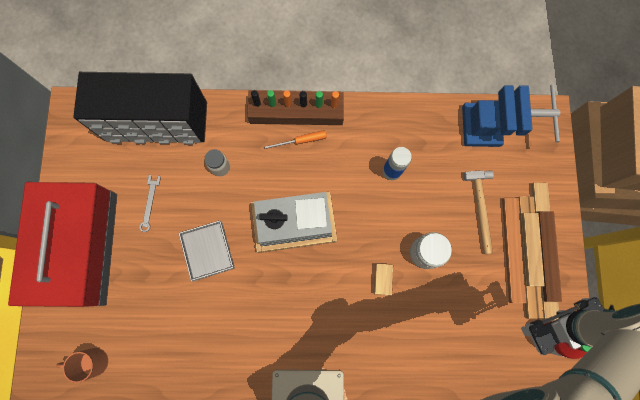

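View pics/scene0.png

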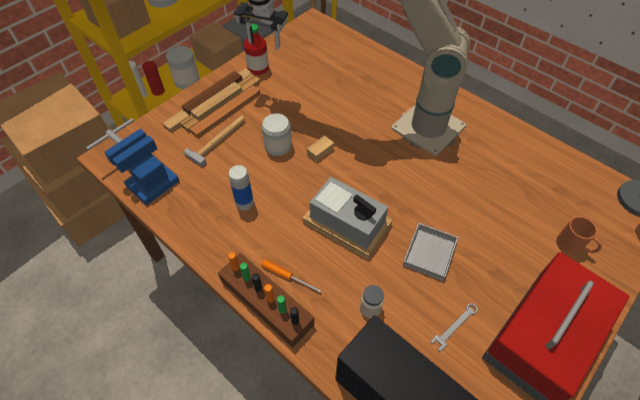

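Top view: caddy around pixel (293,220), plug bar at (272,217), plate at (311,213), tray at (206,250). The jar, wrench, offcut and cans are well clear.

```bash
python3 - <<'E'
from h import *
for n in('top','scene'):
    d=dict(np.load(f'/tmp/{n}0.npz')); w=cloud(d); c=d['color'].astype(int)
    box=(w[...,0]>.35)&(w[...,0]<.75)&(w[...,1]>-.1)&(w[...,1]<.5)
    near=(np.abs(w[...,1]-.06)<.25)
    if n=='top': u,v=np.meshgrid(range(640),range(400)); reg=(abs(u-293)<48)&(abs(v-220)<35); rt=(abs(u-206)<32)&(abs(v-250)<35)
    else: u,v=np.meshgrid(range(640),range(400)); reg=(abs(u-348)<48)&(abs(v-212)<40); rt=(abs(u-431)<32)&(abs(v-251)<32)
    def rect(m,name):
        p=w[m][:,:2].astype(np.float32)
        r=cv2.minAreaRect(p*1000); print(n,name,m.sum(),'c',np.round(r[0],1),'s',np.round(r[1],1),'a',round(r[2],1),'z',np.round(np.nanmedian(w[m][:,2]),4))
    z=w[...,2]
    rect(reg&(z>.10)&(z<.125),'top'); rect(reg&(z>.15)&(z<.18),'bar')
    rect(reg&(z>.10)&(z<.125)&(c.min(-1)>195),'plate'); rect(rt&(z>.018)&(z<.04),'tray')
    rect(rt&(z>.001)&(z<.009)&(abs(c[...,0]-c[...,2])<25),'trayfloor')
    if n=='top':
        cv2.imwrite('pics/crop.png',cv2.resize(d['color'][180:290,170:350,::-1],None,fx=4,fy=4,interpolation=cv2.INTER_CUBIC))
E
```

```text
top top 2870 c [538.   47.6] s [122.1 210.3] a 8.4 z 0.1136
top bar 175 c [530.1  99.7] s [74.6 17.1] a 88.7 z 0.1637
top plate 826 c [548.6  -4.2] s [83.8 83.1] a 5.9 z 0.1155
top tray 358 c [447.7 308.9] s [151. 132.] a 17.7 z 0.0284
top trayfloor 1443 c [446.9 307.1] s [146.5 127.1] a 18.0 z 0.0045
scene top 2164 c [535.5  47.8] s [126.7 212.8] a 8.8 z 0.1143
scene bar 175 c [529.2  99.3] s [21.9 75.6] a 0.2 z 0.1635
scene plate 8 c [541.3   5.3] s [91.3 56.5] a 54.8 z 0.117
scene tray 387 c [446.4 308.3] s [156.  129.8] a 18.0 z 0.0281
scene trayfloor 1270 c [444.9 311.4] s [153.3 129. ] a 17.9 z 0.0049
```

View pics/crop.png

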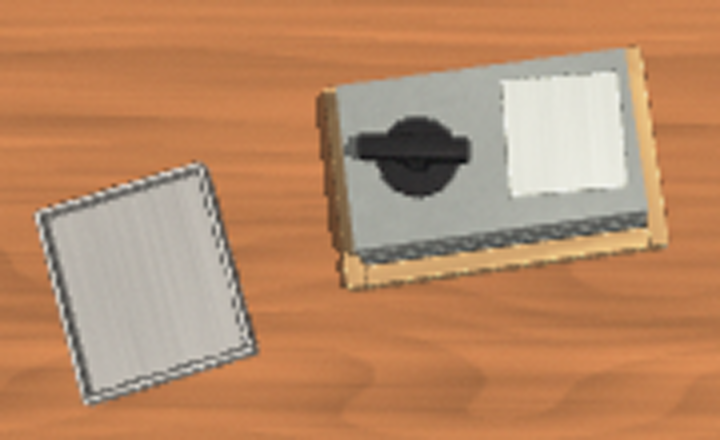

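Everything agrees with the given sizes: mouth at (0.529, 0.099), and the bar runs along world y. I'll set out now.

```bash
python3 -m crank '0 0 .05 0;0 0 .1 0;.02 .045 .1 .1;.04 .09 .1 .2;.06 .15 .1 .3' 0.06 && python3 -m crank '.02 .045 0 .13;.04 .09 0 .25;.06 .135 0 .35;.08 .18 0 .45;.1 .225 0 .55' && python3 -m crank '.015 .042 0 .06;.03 .084 0 .12;.045 .126 0 .19;.06 .168 0 .25;.075 .21 0 .31' && python3 -m crank '.014 .04 0 0;.027 .075 0 0;.04 .112 0 0;.04 .112 0 0;.04 .112 0 0'
```

```text
time: 0.6
tool_pos: [0.3115, -0.4589, 0.3053]
orientation: [0.938, 0.346, 0.0, 0.0]
ft_force: [1.9, -0.5, -0.2]
width: 0.061
gripper_force: 0.0
time: 1.1
tool_pos: [0.4109, -0.2336, 0.3054]
orientation: [0.809, 0.588, -0.0, 0.0]
ft_force: [0.1, 0.0, 0.3]
width: 0.0603
gripper_force: 0.0
time: 1.6
tool_pos: [0.4857, -0.0239, 0.3054]
orientation: [0.709, 0.705, -0.0, -0.0]
ft_force: [1.4, -0.4, -1.8]
width: 0.0599
gripper_force: 0.0
time: 2.1
tool_pos: [0.5252, 0.0869, 0.3049]
orientation: [0.709, 0.705, -0.001, -0.0]
ft_force: [-0.5, -0.3, -0.3]
width: 0.0599
gripper_force: 0.0
```

```bash
python3 -m crank '.0045 .0126 0 0;.0045 .0126 -.04 0;.0045 .0126 -.08 0;.0045 .0126 -.11 0;.0045 .0126 -.13 0' && python3 -m crank '0 0 -.02 0;0 0 -.03 0;0 0 -.042 0;0 0 -.042 0' && python3 -m crank '0 0 0 0;0 0 0 0;0 0 0 0;0 0 0 0;0 0 0 0' 0.0 60
```

```text
time: 2.6
tool_pos: [0.5291, 0.0977, 0.1733]
orientation: [0.711, 0.704, -0.001, -0.001]
ft_force: [0.9, -0.3, 0.2]
width: 0.0598
gripper_force: 0.0
time: 3.0
tool_pos: [0.5296, 0.0985, 0.1325]
orientation: [0.71, 0.704, -0.001, -0.0]
ft_force: [0.2, -0.7, -0.0]
width: 0.0602
gripper_force: 0.0
time: 3.5
tool_pos: [0.5287, 0.099, 0.1336]
orientation: [0.71, 0.704, -0.001, -0.001]
ft_force: [-7.6, 0.5, 4.8]
width: 0.0235
gripper_force: 3.5
```

The fingertips have closed on the 22 mm neck, below the bar. I'll open, rise 10 mm and grip the bar alone.

```bash
python3 -m crank '0 0 0 0;0 0 0 0;0 0 .004 0;0 0 .01 0;0 0 .01 0' 0.045 && python3 -m crank '0 0 0 0;0 0 0 0;0 0 0 0;0 0 0 0;0 0 0 0' 0.0 60&& python3 -m crank '0 0 0 0;0 0 0 0;0 0 0 0'
```

```text
time: 4.0
tool_pos: [0.531, 0.0993, 0.1445]
orientation: [0.71, 0.704, 0.001, 0.001]
ft_force: [-0.2, 0.7, -0.1]
width: 0.0452
gripper_force: 0.0
time: 4.5
tool_pos: [0.5277, 0.0989, 0.1431]
orientation: [0.71, 0.704, -0.002, -0.001]
ft_force: [-5.3, 0.3, 3.6]
width: 0.0157
gripper_force: 60.0
time: 4.8
tool_pos: [0.5278, 0.0989, 0.1431]
orientation: [0.71, 0.704, -0.002, -0.001]
ft_force: [-4.9, -0.2, 4.5]
width: 0.0155
gripper_force: 60.0
```

```bash
python3 -m crank '-.001 0 0 .1;-.0015 0 .0005 .2;-.002 0 .001 .3;-.002 0 .0015 .4;-.002 0 .002 .5' && python3 -m crank '0 0 .0005 .1;0 0 .001 .2;0 0 .0015 .3;0 0 .002 .3;0 0 .002 .2'
```

```text
time: 5.3
tool_pos: [0.5276, 0.0988, 0.1445]
orientation: [0.513, 0.859, -0.0, -0.001]
ft_force: [0.4, 0.5, -8.3]
width: 0.0156
gripper_force: 60.0
time: 5.8
tool_pos: [0.528, 0.0988, 0.1464]
orientation: [0.427, 0.904, 0.0, -0.001]
ft_force: [1.0, 1.4, -7.4]
width: 0.0158
gripper_force: 60.1
```

```bash
python3 -m crank '0 0 0 -.13;0 0 .0003 -.26;0 0 .0008 -.39;0 0 .0013 -.52;0 0 .0018 -.65' && python3 -m crank '0 0 .0005 -.13;0 0 .001 -.26;0 0 .0015 -.39;0 0 .002 -.52;0 0 .0025 -.65'
```

```text
time: 6.3
tool_pos: [0.5275, 0.0987, 0.1487]
orientation: [0.694, 0.72, -0.001, -0.0]
ft_force: [0.0, -0.5, -5.9]
width: 0.0153
gripper_force: 60.1
time: 6.8
tool_pos: [0.5266, 0.0992, 0.151]
orientation: [0.888, 0.461, -0.001, -0.0]
ft_force: [-0.9, 0.8, -6.3]
width: 0.0155
gripper_force: 60.1
```

```bash
python3 -m crank '0 0 0 .13;0 0 .0004 .26;0 0 .001 .39;0 0 .0015 .52;0 0 .002 .65' && python3 -m crank '0 0 .0005 .13;0 0 .001 .26;0 0 .0015 .39;0 0 .002 .52;0 0 .0025 .65' && python3 - <<'E'
from h import *
grab('scene','s1.png')
E
```

```text
time: 7.3
tool_pos: [0.5269, 0.0985, 0.153]
orientation: [0.692, 0.722, -0.001, -0.001]
ft_force: [-0.1, 0.4, -6.8]
width: 0.0153
gripper_force: 60.0
time: 7.8
tool_pos: [0.5278, 0.0988, 0.1557]
orientation: [0.425, 0.905, -0.0, -0.0]
ft_force: [1.7, 0.7, -6.1]
width: 0.0154
gripper_force: 60.0
```

View pics/s1.png

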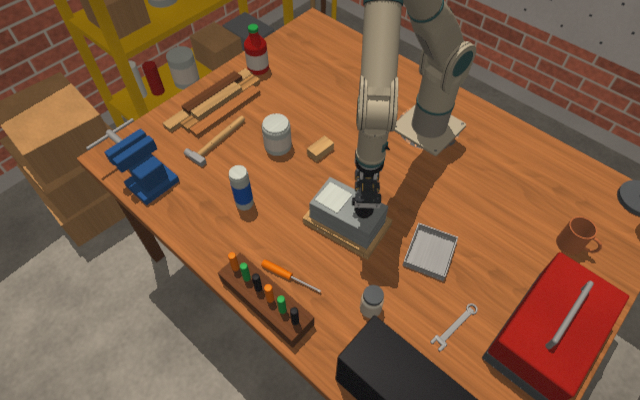

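The caddy still sits flat in its cradle at (347,213), with the plate at (334,196) and the gripper on the plug at (368,205). I'll keep twisting.

```bash
python3 -m crank '0 0 0 -.13;0 0 .0004 -.26;0 0 .001 -.39;0 0 .0015 -.52;0 0 .002 -.65' && python3 -m crank '0 0 .0005 -.13;0 0 .001 -.26;0 0 .0015 -.39;0 0 .002 -.52;0 0 .0025 -.65' && python3 -m crank '0 0 0 .13;0 0 .0004 .26;0 0 .001 .39;0 0 .0015 .52;0 0 .002 .65' && python3 -m crank '0 0 .0005 .13;0 0 .001 .26;0 0 .0015 .39;0 0 .002 .52;0 0 .0025 .65'
```

```text
time: 8.35
tool_pos: [0.5278, 0.0989, 0.1579]
orientation: [0.695, 0.719, -0.0, 0.0]
ft_force: [0.2, 0.1, -6.4]
width: 0.0151
gripper_force: 60.1
time: 8.85
tool_pos: [0.5269, 0.0993, 0.1602]
orientation: [0.888, 0.46, -0.001, -0.0]
ft_force: [-1.6, -0.3, -5.4]
width: 0.0153
gripper_force: 60.1
time: 9.35
tool_pos: [0.5269, 0.0985, 0.1621]
orientation: [0.692, 0.722, -0.001, -0.001]
ft_force: [-0.5, 0.4, -6.3]
width: 0.0156
gripper_force: 60.0
time: 9.85
tool_pos: [0.5279, 0.0988, 0.1649]
orientation: [0.425, 0.905, -0.0, -0.0]
ft_force: [0.6, 0.3, -6.8]
width: 0.0154
gripper_force: 60.0
```

```bash
python3 -m crank '0 0 0 -.13;0 0 .0004 -.26;0 0 .001 -.39;0 0 .0015 -.52;0 0 .002 -.65' && python3 -m crank '0 0 .0005 -.13;0 0 .001 -.26;0 0 .0015 -.39;0 0 .002 -.52;0 0 .0025 -.65' && python3 -m crank '0 0 0 .13;0 0 .0004 .26;0 0 .001 .39;0 0 .0015 .52;0 0 .002 .65' && python3 -m crank '0 0 .0005 .13;0 0 .001 .26;0 0 .0015 .39;0 0 .002 .52;0 0 .0025 .65'
```

```text
time: 10.35
tool_pos: [0.5274, 0.0988, 0.1668]
orientation: [0.695, 0.719, -0.001, -0.0]
ft_force: [-0.2, -0.4, -5.9]
width: 0.0154
gripper_force: 60.1
time: 10.85
tool_pos: [0.5267, 0.0992, 0.1692]
orientation: [0.888, 0.46, -0.001, -0.0]
ft_force: [-0.8, -0.1, -5.3]
width: 0.0157
gripper_force: 60.0
time: 11.35
tool_pos: [0.528, 0.0989, 0.1718]
orientation: [0.692, 0.722, -0.0, 0.0]
ft_force: [0.4, 0.9, -3.4]
width: 0.0152
gripper_force: 60.0
time: 11.85
tool_pos: [0.5281, 0.099, 0.1743]
orientation: [0.425, 0.905, -0.0, 0.0]
ft_force: [0.8, 0.1, -3.4]
width: 0.0153
gripper_force: 60.0
```

```bash
python3 -m crank '0 0 .002 -.1;0 0 .005 -.2;0 0 .01 -.3;0 0 .017 -.4;0 0 .025 -.5' && python3 -m crank '0 0 .008 -.05;0 0 .016 -.1;0 0 .022 -.15;0 0 .025 -.15;0 0 .025 -.15' && python3 -m crank '-.008 .02 0 0;-.02 .055 0 0;-.036 .095 0 0;-.05 .13 0 0;-.062 .16 0 0' && python3 -m crank '-.013 .035 0 0;-.018 .049 0 0;-.0185 .050 -.02 0;-.0185 .050 -.045 0;-.0185 .050 -.07 0'
```

```text
time: 12.35
tool_pos: [0.5278, 0.0989, 0.1993]
orientation: [0.639, 0.769, -0.0, -0.0]
ft_force: [0.3, -0.8, -3.1]
width: 0.0154
gripper_force: 60.0
time: 12.85
tool_pos: [0.5282, 0.0991, 0.2246]
orientation: [0.692, 0.722, 0.0, 0.0]
ft_force: [-0.3, 0.9, -2.7]
width: 0.0154
gripper_force: 60.0
time: 13.35
tool_pos: [0.4647, 0.261, 0.2239]
orientation: [0.692, 0.722, -0.0, -0.0]
ft_force: [0.1, 0.5, -3.5]
width: 0.0153
gripper_force: 60.0
time: 13.85
tool_pos: [0.448, 0.3084, 0.1533]
orientation: [0.692, 0.722, -0.0, 0.0]
ft_force: [0.2, -0.6, -3.3]
width: 0.0153
gripper_force: 60.0
```

```bash
python3 -m crank '0 0 -.02 0;0 0 -.035 0;0 0 -.05 0;0 0 -.06 0;0 0 -.065 0' && python3 -m crank '0 0 -.002 0;0 0 -.004 0;0 0 -.006 0;0 0 -.007 0;0 0 -.007 0'
```

```text
time: 14.35
tool_pos: [0.4475, 0.3082, 0.0882]
orientation: [0.692, 0.722, -0.001, 0.0]
ft_force: [-0.0, -0.3, -3.2]
width: 0.0157
gripper_force: 60.0
time: 14.85
tool_pos: [0.4477, 0.3091, 0.0824]
orientation: [0.692, 0.722, 0.0, 0.0]
ft_force: [0.0, 0.1, -1.9]
width: 0.0156
gripper_force: 60.0
```

```bash
python3 -m crank '0 0 -.0005 0;0 0 -.001 0;0 0 -.0015 0;0 0 -.0015 0'
```

```text
time: 15.25
tool_pos: [0.4476, 0.309, 0.0807]
orientation: [0.692, 0.722, -0.0, -0.0]
ft_force: [0.5, 0.6, -2.7]
width: 0.0158
gripper_force: 60.0
```

```bash
python3 -m crank '0 0 -.0005 0;0 0 -.001 0;0 0 -.001 0'; python3 -m crank '0 0 -.0005 0;0 0 -.001 0;0 0 -.001 0'
```

```text
time: 15.55
tool_pos: [0.4476, 0.309, 0.0797]
orientation: [0.692, 0.722, -0.0, -0.0]
ft_force: [0.3, 0.2, -3.5]
width: 0.0155
gripper_force: 60.0
time: 15.85
tool_pos: [0.4478, 0.3092, 0.0792]
orientation: [0.692, 0.722, 0.0, 0.0]
ft_force: [0.0, -0.3, 2.1]
width: 0.0154
gripper_force: 60.0
```

Contact at 0.079, as predicted. I'll release and rise.

```bash
python3 -m crank '0 0 0 0;0 0 0 0' - 5 && python3 -m crank '0 0 0 0;0 0 0 0;0 0 0 0;0 0 0 0' 0.05 && python3 -m crank '0 0 .01 0;0 0 .03 0;0 0 .06 0;0 0 .1 0;0 0 .14 0' && python3 -m crank '0 -.01 .02 0;.01 -.05 .02 0;.02 -.09 .02 0;.03 -.13 .02 0;.03 -.17 .02 0' 0.0 && python3 - <<'E'
from h import *
for n in('top','scene'):
    d=grab(n,n+'2.png'); np.savez('/tmp/'+n+'2.npz',**d)
    w=cloud(d);z=w[...,2]
    m=(abs(w[...,0]-.4476)<.05)&(abs(w[...,1]-.309)<.06)&(z>.088)&(z<.11)
    r=cv2.minAreaRect((w[m][:,:2]*1000).astype(np.float32)); print(n,m.sum(),r,np.nanmedian(z[m]))
E
```

```text
time: 16.05
tool_pos: [0.4478, 0.3092, 0.0792]
orientation: [0.692, 0.722, 0.0, 0.0]
ft_force: [-0.5, 0.2, 4.1]
width: 0.0159
gripper_force: 5.0
time: 16.45
tool_pos: [0.4477, 0.3091, 0.0787]
orientation: [0.692, 0.722, 0.0, -0.0]
ft_force: [-0.9, 0.9, -0.1]
width: 0.0448
gripper_force: 0.0
time: 16.95
tool_pos: [0.4472, 0.3089, 0.2207]
orientation: [0.692, 0.722, -0.0, -0.0]
ft_force: [1.0, -0.1, 0.7]
width: 0.05
gripper_force: 0.0
time: 17.45
tool_pos: [0.4787, 0.1374, 0.2396]
orientation: [0.692, 0.722, 0.001, 0.001]
ft_force: [-0.4, 0.2, 0.6]
width: 0.0132
gripper_force: 0.0
top 162 ((450.7418518066406, 308.10626220703125), (16.62010383605957, 75.54476928710938), 2.190931558609009) 0.10002650081513442
scene 174 ((449.198974609375, 308.4762878417969), (20.88384437561035, 75.93587493896484), 3.047149896621704) 0.09971696803373795
```

```bash
python3 -c "
import cv2;a=cv2.imread('pics/top2.png')[170:300,160:360];b=cv2.imread('pics/scene2.png')[150:280,280:480]
cv2.imwrite('pics/c2.png',cv2.resize(cv2.hconcat([a,b]),None,fx=2,fy=2,interpolation=cv2.INTER_CUBIC))"
```

```text
(no output)
```

View pics/c2.png

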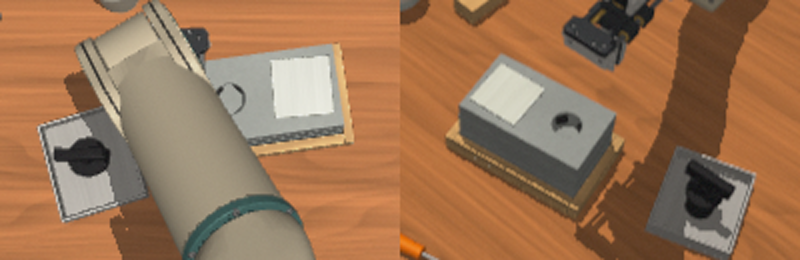

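The plug stands upright in the tray, the caddy is seated, the hole is open (crop (231,98)) and the plate hasn't moved. I'll re-measure hole and plate.

```bash
python3 - <<'E'
from h import *
d=dict(np.load('/tmp/top2.npz'));c=d['color'].astype(int);w=cloud(d);z=w[...,2]
u,v=np.meshgrid(range(640),range(400))
m=((abs(u-311)<25)&(abs(v-213)<25)&(c.min(-1)>185)&(z>.1)).astype(np.uint8)
k=max(cv2.findContours(m,0,1)[0],key=cv2.contourArea)
P=np.array([ray(d,*q[0],.115)[:2] for q in k])*1000
print('plate',cv2.minAreaRect(P.astype(np.float32)))
d=dict(np.load('/tmp/scene2.npz'));c=d['color'].astype(int);w=cloud(d);z=w[...,2];u,v=np.meshgrid(range(640),range(400))
m=((abs(u-348)<50)&(abs(v-212)<45)&(c.min(-1)>165)&(z>.1)).astype(np.uint8)
k=max(cv2.findContours(m,0,1)[0],key=cv2.contourArea)
P=np.array([ray(d,*q[0],.115)[:2] for q in k])*1000
print('plate',len(k),cv2.minAreaRect(P.astype(np.float32)))
b=(w[...,0]>.5)&(w[...,0]<.56)&(w[...,1]>.07)&(w[...,1]<.13)
for n in('top','scene'):
    d=dict(np.load(f'/tmp/{n}2.npz'));w=cloud(d)
    if n=='scene':
        m=((abs(u-363)<14)&(abs(v-211)<12)&(d['color'].max(-1)<105)).astype(np.uint8)
        k=max(cv2.findContours(m,0,1)[0],key=cv2.contourArea)
        P=np.array([ray(d,*q[0],.112)[:2] for q in k])*1000;print('hole dark',P.min(0),P.max(0))
    m=(w[...,2]>.105)&(w[...,2]<.125)&(w[...,1]>-.07)&(w[...,1]<.16)&(w[...,0]>.46)&(w[...,0]<.62)
    print(n,cv2.minAreaRect((w[m][:,:2]*1000).astype(np.float32)))
E
```

```text
plate ((548.601806640625, -4.593402862548828), (83.14443969726562, 83.39347076416016), 5.5904927253723145)
plate 82 ((546.9256591796875, -4.666179656982422), (85.1842041015625, 84.16788482666016), 5.6969804763793945)
top ((539.694091796875, 34.63463592529297), (120.92463684082031, 184.54779052734375), 8.8284273147583)
hole dark [507.2235861   78.87594316] [546.54104118 119.69844285]
scene ((536.5947265625, 47.21015167236328), (125.97377014160156, 212.47842407226562), 8.4426851272583)
```

```bash
python3 -m crank '.02 -.04 0 0;.04 -.08 0 0;.055 -.12 0 0;.069 -.142 0 0;.069 -.142 -.04 0' && python3 -m crank '0 0 -.03 0;0 0 -.05 0;0 0 -.065 0;0 0 -.072 0;0 0 -.072 0' && python3 - <<'E'
from h import *
o=status.get_obs();print(o['tool_pos'],o['ft_force'])
E
```

```text
time: 18.05
tool_pos: [0.5528, -0.0064, 0.2026]
orientation: [0.694, 0.719, 0.004, 0.005]
ft_force: [0.9, 0.2, -1.1]
width: 0.0005
gripper_force: 0.0
time: 18.55
tool_pos: [0.5463, -0.0022, 0.1265]
orientation: [0.692, 0.722, -0.0, -0.001]
ft_force: [-0.4, 0.3, 0.7]
width: 0.0006
gripper_force: 0.0
[ 0.54633273 -0.00221892  0.12647501] [-0.35492625  0.33549364  0.7000495 ]
```

```bash
python3 -m crank '0 0 -.004 0;0 0 -.007 0;0 0 -.009 0;0 0 -.01 0;0 0 -.01 0' && python3 -m crank '0 0 -.0007 0;0 0 -.0013 0;0 0 -.0013 0;0 0 -.0013 0'
```

```text
time: 19.05
tool_pos: [0.5466, -0.003, 0.1168]
orientation: [0.692, 0.722, 0.0, 0.0]
ft_force: [-0.5, -0.1, -0.2]
width: 0.0006
gripper_force: 0.0
time: 19.45
tool_pos: [0.5467, -0.003, 0.1155]
orientation: [0.692, 0.722, 0.0, -0.0]
ft_force: [0.5, -0.1, -0.3]
width: 0.0007
gripper_force: 0.0
```

```bash
python3 -m crank '0 0 -.0005 0;0 0 -.001 0;0 0 -.001 0' && python3 -m crank '0 0 -.0005 0;0 0 -.001 0;0 0 -.001 0'
```

```text
time: 19.75
tool_pos: [0.5467, -0.0029, 0.1153]
orientation: [0.692, 0.722, 0.0, 0.0]
ft_force: [-2.0, -0.3, 7.3]
width: 0.0005
gripper_force: 3.6
time: 20.05
tool_pos: [0.547, -0.0029, 0.1152]
orientation: [0.692, 0.722, 0.0, 0.001]
ft_force: [-3.1, 0.1, 14.2]
width: 0.0002
gripper_force: 7.2
```

```bash
python3 -m crank '0 0 .0007 0;0 0 .0007 0;-.0004 .002 .0007 0;-.0010 .005 .0007 0;-.0019 .010 .0007 0' && python3 -m crank '-.001 .005 0 0;-.002 .010 0 0;-.0029 .015 0 0;-.0038 .020 0 0;-.0048 .025 0 0'
```

```text
time: 20.55
tool_pos: [0.5462, 0.006, 0.1153]
orientation: [0.693, 0.721, 0.001, 0.002]
ft_force: [0.1, -1.7, 6.9]
width: 0.0004
gripper_force: 3.3
time: 21.05
tool_pos: [0.5414, 0.0316, 0.1153]
orientation: [0.692, 0.722, 0.001, 0.001]
ft_force: [0.7, -2.7, 6.1]
width: 0.0004
gripper_force: 3.4
```

```bash
python3 - <<'E'
from h import *
d=grab('scene','s3.png');c=d['color'].astype(int);w=cloud(d);z=w[...,2];u,v=np.meshgrid(range(640),range(400))
m=((abs(u-348)<50)&(abs(v-212)<45)&(c.min(-1)>160)&(z>.1)&(z<.13)).astype(np.uint8)
k=np.vstack([q for q in cv2.findContours(m,0,1)[0] if cv2.contourArea(q)>15])
P=np.array([ray(d,*q[0],.115)[:2] for q in k])*1000
print('plate',m.sum(),cv2.minAreaRect(P.astype(np.float32)))
cv2.imwrite('pics/c3.png',cv2.resize(d['color'][150:270,280:440,::-1],None,fx=4,fy=4))
E
```

```text
plate 58 ((577.7470703125, 8.499878883361816), (35.39677429199219, 15.844660758972168), 89.70336151123047)
```

View pics/c3.png

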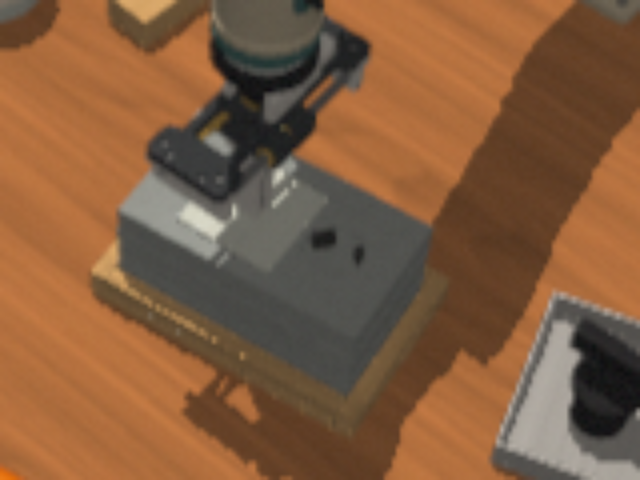

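The plate follows the fingers: its edge has reached the hole (crop (335,240)). Sliding on.

```bash
python3 -m crank '-.001 .005 0 0;-.002 .010 0 0;-.003 .015 0 0;-.004 .020 0 0;-.005 .025 0 0' && python3 -m crank '-.001 .005 0 0;-.002 .010 0 0;-.003 .015 0 0;-.004 .020 0 0;-.005 .025 0 0' && python3 -m crank '-.001 .005 0 0;-.002 .010 0 0;-.003 .015 0 0;-.0038 .0185 0 0;-.0038 .0185 0 0'
```

```text
time: 21.6
tool_pos: [0.5364, 0.0567, 0.1153]
orientation: [0.692, 0.722, 0.001, 0.001]
ft_force: [-0.4, -1.3, 7.3]
width: 0.0005
gripper_force: 3.4
time: 22.1
tool_pos: [0.5314, 0.0817, 0.1153]
orientation: [0.692, 0.722, 0.001, 0.001]
ft_force: [0.3, -2.2, 6.7]
width: 0.0002
gripper_force: 3.5
time: 22.6
tool_pos: [0.5274, 0.1012, 0.1153]
orientation: [0.692, 0.722, 0.001, 0.001]
ft_force: [0.1, 0.1, 7.8]
width: 0.0005
gripper_force: 3.5
```

Lift straight up, back off to the side, and look.

```bash
python3 -m crank '0 0 .003 0;0 0 .02 0;0 0 .05 0;0 0 .09 0;0 0 .13 0' && python3 -m crank '-.01 -.04 .03 0;-.02 -.08 .03 0;-.04 -.12 .03 0;-.06 -.16 .03 0;-.08 -.2 .03 0' && python3 -m crank '0 -.04 0 0;0 -.04 0 0;0 -.04 0 0' && python3 - <<'E'
from h import *
I=[]
for n in('top','scene'):
    d=grab(n,n+'4.png');c=d['color'].astype(int);w=cloud(d);z=w[...,2]
    m=(w[...,0]>.46)&(w[...,0]<.62)&(w[...,1]>-.07)&(w[...,1]<.17)&(z>.1)&(z<.13)
    print(n,'caddy',cv2.minAreaRect((w[m][:,:2]*1000).astype(np.float32)),np.nanmedian(z[m]))
    m=(m&(c.min(-1)>(185 if n=='top' else 165))).astype(np.uint8)
    k=max(cv2.findContours(m,0,1)[0],key=cv2.contourArea)
    P=np.array([ray(d,*q[0],.115)[:2] for q in k])*1000
    print('plate',cv2.minAreaRect(P.astype(np.float32)))
    I.append(d['color'][150:300,160:360] if n=='top' else d['color'][150:300,280:480])
cv2.imwrite('pics/c4.png',cv2.resize(cv2.hconcat(I)[:,:,::-1],None,fx=2,fy=2))
E
```

```text
time: 23.1
tool_pos: [0.5254, 0.1004, 0.2452]
orientation: [0.692, 0.722, -0.001, -0.001]
ft_force: [0.5, -0.6, -0.3]
width: 0.0007
gripper_force: 0.0
time: 23.6
tool_pos: [0.4449, -0.101, 0.2743]
orientation: [0.692, 0.722, -0.0, 0.0]
ft_force: [1.6, 0.3, 0.3]
width: 0.0002
gripper_force: 0.0
time: 23.9
tool_pos: [0.4458, -0.1399, 0.2741]
orientation: [0.693, 0.721, 0.0, -0.0]
ft_force: [0.0, 0.9, 0.5]
width: 0.0004
gripper_force: 0.0
top caddy ((537.5797119140625, 47.21942901611328), (121.17692565917969, 210.10391235351562), 8.631772994995117) 0.11319601157005546
plate ((529.6002197265625, 99.83255004882812), (83.5149154663086, 82.72216796875), 5.718808650970459)
scene caddy ((536.0709228515625, 46.54547882080078), (128.22821044921875, 213.06204223632812), 8.836493492126465) 0.11401790081285464
plate ((526.7818603515625, 99.99728393554688), (83.60699462890625, 82.81547546386719), 5.528519153594971)
```

View pics/c4.png

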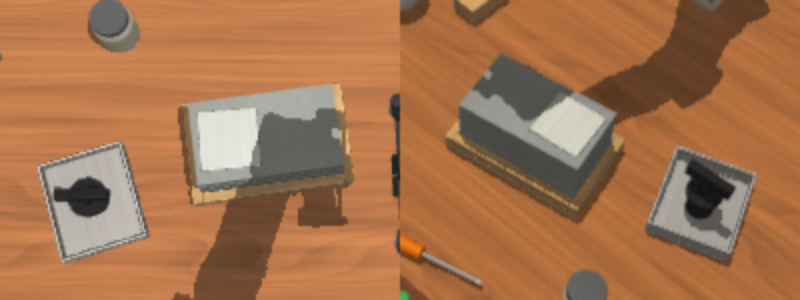

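The plate is centred on the hole to within about 2 mm (crop (228,140)), the plug stands in the tray (85,197), and the caddy is seated.

```bash
python3 -c "
from rig import workorder
print(workorder.sign_off())"
```

```text
the job is handed in; nothing more can be done
None
```

The plug is out and standing upright in the tray, the plate covers the hole to within about 2 mm of centre, the caddy is still seated in its cradle, and I handed the job in at about 24 s; no verdict came back.

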